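Sort friction sleds on the slip ramp

TASK

Sort the two look-alike blue sleds by testing them on the steel slip ramp: set a sled flat between the two red lines at the ramp's upper end, its length pointing down the slope, let go, lift clear and watch whether it slides down to the black stop or stays. Put every sled that slides flat in the yellow tray and every sled that stays flat in the white tray, and let go of it there. Do not tip a sled over, and leave the tape roll, the dropper bottle, the weighing bottle and the marker where they are.

Things in the scene. Friction and masses are not known exactly. Their poses are not given: they have to be found in the camera images.
- sled_1: One of two test sleds that look alike (blue block, dark sole, aluminium grip bar), 0.17 to 0.35 kg; whether it slides on the ramp cannot be seen. Origin: centre of its underside; z up, x along its 90 mm length, y across its 60 mm width. Block 16 mm high; the bar on it is 14 mm thick along x, 50 mm long along y, its top 42 mm above the underside: pinch it along x.
- sled_2: One of two test sleds that look alike (blue block, dark sole, aluminium grip bar), 0.17 to 0.35 kg; whether it slides on the ramp cannot be seen. Origin: centre of its underside; z up, x along its 90 mm length, y across its 60 mm width. Block 16 mm high; the bar on it is 14 mm thick along x, 50 mm long along y, its top 42 mm above the underside: pinch it along x.
- ramp_plate: Steel plate of the slip ramp, fixed, 280 x 100 mm, sloped 27 degrees. Origin: middle of its upper face, 82 mm above the bench; x points up the slope (roughly away from the robot), y across, z square out of the face, so this frame is tilted. Rails along both sides, 88 mm apart, stand 9 mm above the face. Red lines cross it at x = 15 and 125 mm.
- ramp_test (a point): Point on the ramp's face midway between the two red lines (70 mm up the slope from the plate's middle): a sled is set down here, its underside centre on this point, its length along the slope. A sled that sticks stays there. A tall fixed instrument stands to the left behind the sleds, from about x = 0.62 m on and y = 0.08 to 0.42 m in the robot's frame: carry past in front of it.
- ramp_foot (a point): Point on the ramp's face, 85 mm down the slope from the plate's middle, where the underside centre of a sled that slid comes to rest, well under 1 s after being freed. The black stop there stands 19 mm above the face, 45 mm further down.
- yellow_tray: Yellow plastic tray for sleds that slid, fixed, 166 mm along x, 126 mm along y, walls and floor 4 mm thick, rim 12 mm above the bench. Origin: centre of its underside; z up. Inside 158 x 118 mm; a sled (90 x 60 mm) fits in its middle with its length along the tray's y.
- white_tray: White plastic tray for sleds that stayed, fixed, 166 mm along x, 126 mm along y, walls and floor 4 mm thick, rim 12 mm above the bench. Origin: centre of its underside; z up. Inside 158 x 118 mm; a sled (90 x 60 mm) fits in its middle with its length along the tray's y.
- tape_roll: Beige roll of tape lying flat, 68 mm across, 18 mm high. Origin: centre of its underside. Leave alone.
- dropper: Brown dropper bottle with red teat, 37 mm across, 96 mm high. Origin: centre of its underside. Leave alone.
- weighing_bottle: Clear glass weighing bottle, 36 mm across, 52 mm high. Origin: centre of its underside. Leave alone.
- marker: Black and red marker pen lying flat, 133 mm long, 17 mm thick. Origin: centre of its underside. Leave alone.
There are look-alikes about, which are no part of the job. Leave any orange look-alike of the sled_1 alone.

How it is judged:
On the way, in this order (a step that is already met when the one before it is completed fails the run):
1. the sled that slides has been set flat at the upper end of the ramp, between the red lines (x of sled_2 in the frame of ramp_plate between 0.025 and 0.125 m and y of sled_2 in the frame of ramp_plate between -0.03 and 0.03 m and z of sled_2 in the frame of ramp_plate between -0.004 and 0.006 m), for 0.04 s.
2. let go, it has slid down to the stop and lies there untouched (x of sled_2 in the frame of ramp_plate between -0.11 and -0.065 m and z of sled_2 in the frame of ramp_plate between -0.004 and 0.006 m and contact force between the fingers and sled_2 below 0.1 N and linear speed of sled_2 below 0.03 m/s), for 0.1 s.
At the end, for the whole second after the job is handed in: Every sled that slides on the ramp lies flat on the floor of the yellow tray and every sled that sticks lies flat on the floor of the white tray (inside the walls, underside within 5 mm of the tray floor, within 4.5 degrees of level), at rest and let go (x of sled_2 in the frame of yellow_tray between -0.056 and 0.056 m and y of sled_2 in the frame of yellow_tray between -0.036 and 0.036 m and z of sled_2 in the frame of yellow_tray between 0 and 0.009 m and angle between each of sled_2, sled_1's own z axis and vertical below 0.08 rad and linear speed of each of sled_2, sled_1 below 0.02 m/s and x of sled_1 in the frame of white_tray between -0.056 and 0.056 m and y of sled_1 in the frame of white_tray between -0.036 and 0.036 m and z of sled_1 in the frame of white_tray between 0 and 0.009 m); the robot touches nothing.
It fails at once if the beige tape roll was moved more than 30 mm (distance of tape_roll from where it was at the start of the episode above 0.03 m).
It fails at once if the brown dropper bottle was moved more than 30 mm (distance of dropper from where it was at the start of the episode above 0.03 m).
It fails at once if the glass weighing bottle was moved more than 30 mm (distance of weighing_bottle from where it was at the start of the episode above 0.03 m).
It fails at once if the black and red marker was moved more than 30 mm (distance of marker from where it was at the start of the episode above 0.03 m).
It fails at once if a sled was tipped over (more than 57 degrees) (angle between any of sled_1, sled_2's own z axis and vertical above 1 rad).
It also fails if it takes over 72 s, if anything falls off the work surface, if the arm or the gripper's body presses on something with over 40 N, if the wrist force passes 120 N, or if a joint passes its speed limit or range.

ROBOT

A 6-joint arm with a two-finger parallel gripper is mounted at the origin on a cart in front of the work surface, level with it; the furniture and walls round the work are solid. World frame = base frame: x ahead of the robot, y to its left, z up, the work surface at z = 0. Lengths are in m, angles in rad, forces in N, time in s.
With the tool pointing down it reaches from about 0.275 to 0.825 m from the base axis. Payload 5.2 kg.
Tool frame: the origin (TCP) lies midway between the tips of the shut fingers; the grasp point (between the pads) lies 19 mm behind it; z points along the fingers, y is the direction in which the jaws open and shut (so a half turn about z gives the same grasp; the last joint's range is limited). The gripper opens to 93 mm and grips with 3 to 60 N. Pads are 15 mm wide; open, the fingers measure 128 mm over their backs; the gripper's body (75 mm by 188 mm) begins 65 mm behind the grasp point.
Start: joints at [1.009, 0.259, 1.535, -0, 1.348, -0.203], TCP at [0.193, 0.515, 0.219] pointing down, gripper open.
Joint ranges: [-3.14, 3.14], [-0.91, 2.08], [0.19, 2.58], [-1.22, 4.36], [0.22, 2.71], [-3.12, 3.12]. Speed limits (rad/s): [2.57, 2.57, 3.14, 3.14, 3.14, 3.14].

INTERFACE

Orientations are given as a rotation vector (axis times angle).
In Python, from bench import arm gives the robot as it stands.
- The arm moves only by the shell command python3 -m jog 'ROWS'. ROWS is JSON, one flat list of numbers, 5 for each row, row after row: the opening, from 0 (shut) to 1 (fully open), then the shift along the world's x, y, z in mm, then the turn about the world's z in degrees. In form: [gripper, dx, dy, dz, twist, gripper, dx, dy, dz, twist, ...]. A call has exactly 10 rows; each row is the pose to reach, as a shift and turn from the pose measured when the call began; what a row does not reach only later rows make up. A row lasts 1/12 s, in which the tool goes at most 41.7 mm and 7.16 degrees, less where a joint would pass 70% of its speed; a pose out of reach is approached as far as the arm can. A call with a gripper value outside its range is refused whole. The fingers move at their own pace and stop on an object; the grip force is fixed at half the most. Time passes only in rows, so rows that repeat a pose let the fingers close, or fill a call up. It gives the time, the measured TCP pose, the force and the opening at its end, in the units of the state.
- arm.state(): the state, without advancing time (a new reading comes with each control period).
- arm.snapshot(name): name is "scene" or "top" or "wrist"; returns the picture (384x512x3 uint8, red, green, blue); there is no depth.
- arm.camera_info(name): a dict with "camera_matrix" (3x3 intrinsics, pixels), "cam_to_world" (4x4, takes a point from camera to world coordinates). Camera axes: x right, y down, z forward; pixel columns grow to the right and rows downward; lengths in m; the calibration is good to about 2 mm. The wrist camera is an equidistant fisheye: a pixel r from the principal point sees the ray r / f radians off the axis. A picture is of the moment at which its call begins: read the wrist's pose just before it. camera_info takes no time and is no camera call; for the wrist camera it gives the pose at the moment of the call.
- arm.close_job(): hands the job in, once; it reports no verdict.
Trained networks look in the newest picture that a camera, given by its name, has taken for a name from the list of things; names that differ only in an ending like _2 or _b are one class to them, and where a whole thing is asked for, a point or a joint stands for the part that bears it (a point fixed in the world has none). Each returns a list of dicts, best first, with "conf" (0 to 1); they miss things now and then, are a little off and sometimes report something else, mostly with a low value. They report only what shows in the picture. A call takes as long as a camera call. They do not tell look-alikes from the thing itself.
- arm.recognise(camera, label): "position" ([column, row] as shares, 0 to 1, of the picture: columns of its width, rows of its height, amid what is visible of it).
- arm.cut_out(camera, label): "region" (384x512 bool, what is visible of it) and "position" ([column, row] as shares, 0 to 1, of the picture: columns of its width, rows of its height, amid what is visible of it).
The state is a dict: "clock": time; "q": joint angles; "joint_vel": joint speeds; "joint_efforts": joint torques, N m; "tool_pos": TCP position; "orientation": TCP orientation; "wrist_force": force on the tool from outside, world axes, zero at the start; "wrist_torque": the same for the moment, N m; "opening": finger opening in m.
Only numpy, scipy, OpenCV 4.12 (cv2) and the standard library are available. Lean on these libraries where they do the work, as an engineer would, in place of code of your own. Each camera call takes 0.05 s, during which the arm holds its last target.

## Working session

There is one attempt and no reset: what is moved stays moved. The work goes in short steps, Python scripts to look and compute and a shell command to move; the robot and the scene stay as the last step left them, time stands still between calls to the robot, and variables do not carry over. Pictures are saved under pics/ and viewed, and the job is handed in when it is done.

```bash
ls; mkdir -p pics; python3 - <<'E'
from bench import arm
import cv2
s=arm.state(); print(s)
for n in("scene","top","wrist"):
    im=arm.snapshot(n); cv2.imwrite(f"pics/{n}0.png",im[:,:,::-1])
    ci=arm.camera_info(n); print(n,ci)
E
```

```text
pics
{'clock': 0.0, 'q': array([ 1.00919916e+00,  2.59356275e-01,  1.53606310e+00,  9.01543546e-06,
        1.34801702e+00, -2.02770831e-01]), 'joint_vel': array([-0.00174576, -0.0006378 ,  0.0007721 ,  0.0020276 ,  0.00017476,
       -0.0009556 ]), 'joint_efforts': array([ 4.35336597e-04, -4.37304103e+01, -2.84002179e+01,  7.16308644e-02,
        4.13340388e-02, -1.06301297e-04]), 'tool_pos': array([0.19281014, 0.51451434, 0.2178186 ]), 'orientation': array([-5.60502822e-01, -3.09047935e+00,  2.68145038e-03]), 'wrist_force': array([-0.14146522, -0.48232766, -0.11745562]), 'wrist_torque': array([ 0.03123366,  0.01420626, -0.00025569]), 'opening': 0.09292209623678482}
scene {'camera_matrix': array([[367.58576313,   0.        , 260.56404634],
       [  0.        , 367.58576313, 187.87144799],
       [  0.        ,   0.        ,   1.        ]]), 'cam_to_world': array([[ 0.8644418 , -0.2356543 ,  0.44408042, -0.10484347],
       [-0.5022658 , -0.44289688,  0.74267854, -0.9333367 ],
       [ 0.02166644, -0.86504879, -0.50121968,  0.79702658],
       [ 0.        ,  0.        ,  0.        ,
[... 196 characters left out ...]
am_to_world': array([[-0.02850602, -0.9958502 ,  0.08642795,  0.42232865],
       [-0.999221  ,  0.02602807, -0.02966359,  0.1316766 ],
       [ 0.02729094, -0.08720622, -0.99581639,  1.37477247],
       [ 0.        ,  0.        ,  0.        ,  1.        ]])}
wrist {'camera_matrix': array([[297.31863964,   0.        , 259.86443324],
       [  0.        , 297.31863964, 190.9455992 ],
       [  0.        ,   0.        ,   1.        ]]), 'cam_to_world': array([[ 0.35149033,  0.89394856,  0.2780477 ,  0.11334879],
       [ 0.93618978, -0.33505854, -0.10622835,  0.54432648],
       [-0.00180043,  0.29764365, -0.95467535,  0.38389042],
       [ 0.        ,  0.        ,  0.        ,  1.        ]])}
```

View pics/scene0.png

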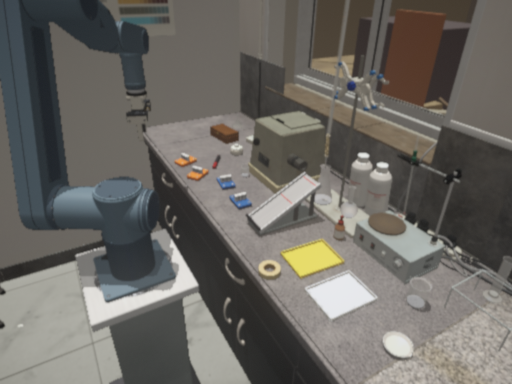

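View pics/top0.png

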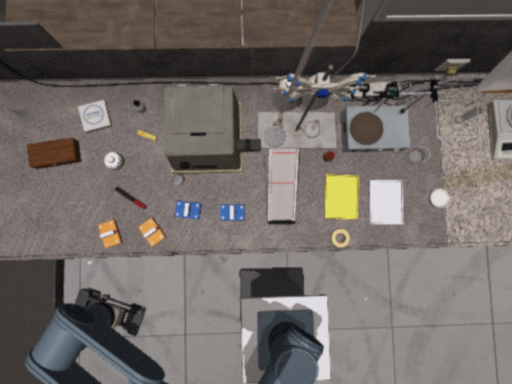

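View pics/wrist0.png

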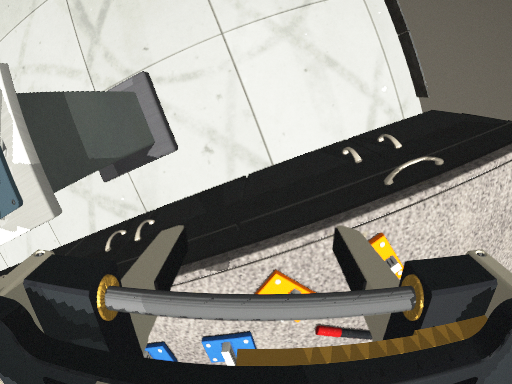

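```bash
cat > h.py <<'E'
import numpy as np, cv2
from bench import arm
def ray(cam,px,ci=None):
    ci=ci or arm.camera_info(cam);K=ci["camera_matrix"];T=ci["cam_to_world"]
    a=(px[0]-K[0,2])/K[0,0];b=(px[1]-K[1,2])/K[1,1]
    if cam=="wrist":
        r=np.hypot(a,b);d=np.array([a/r*np.sin(r),b/r*np.sin(r),np.cos(r)]) if r>1e-9 else np.array([0,0,1.])
    else: d=np.array([a,b,1.])
    d=T[:3,:3]@d
    return T[:3,3],d/np.linalg.norm(d)
def at_z(cam,px,z,ci=None):
    o,d=ray(cam,px,ci);return o+d*(z-o[2])/d[2]
def proj(cam,p,ci=None):
    ci=ci or arm.camera_info(cam);K=ci["camera_matrix"];T=ci["cam_to_world"]
    c=T[:3,:3].T@(np.asarray(p)-T[:3,3])
    if cam=="wrist":
        th=np.arctan2(np.hypot(c[0],c[1]),c[2]);h=np.hypot(c[0],c[1]);return np.array([K[0,2]+K[0,0]*th*c[0]/h,K[1,2]+K[1,1]*th*c[1]/h])
    return np.array([K[0,2]+K[0,0]*c[0]/c[2],K[1,2]+K[1,1]*c[1]/c[2]])
def save(n,im): cv2.imwrite("pics/"+n+".png",im[:,:,::-1])
E
python3 - <<'E'
from h import *
np.set_printoptions(precision=4,suppress=True)
Z={"sled_1":.012,"ramp_plate":.082,"yellow_tray":.006,"white_tray":.006}
for l in Z:
  for cam in ("top","scene"):
    for r in arm.cut_out(cam,l):
        m=r["region"];px=np.array(r["position"])*[512,384]
        ys,xs=np.nonzero(m)
        rc=cv2.minAreaRect(np.column_stack([xs,ys]).astype(np.float32))
        print(l,cam,round(r["conf"],2),px,"world",at_z(cam,px,Z[l])[:2],"rectc",at_z(cam,rc[0],Z[l])[:2],[at_z(cam,c,Z[l])[:2].round(3).tolist() for c in cv2.boxPoints(rc)])
for l in ("tape_roll","dropper","weighing_bottle","marker"):
    for r in arm.recognise("top",l)[:2]:
        px=np.array(r["position"])*[512,384]; print(l,r["conf"],px,at_z("top",px,.02)[:2])
im=cv2.imread("pics/top0.png");cv2.imwrite("pics/top0c.png",cv2.resize(im[130:260,90:420],None,fx=2.4,fy=2.4,interpolation=cv2.INTER_CUBIC))
im=cv2.imread("pics/scene0.png");cv2.imwrite("pics/scene0c.png",cv2.resize(im[130:330,165:385],None,fx=3,fy=3,interpolation=cv2.INTER_CUBIC))
print(arm.state()["clock"])
E
```

```text
sled_1 top 0.8 [231.9872 211.5072] world [0.4692 0.1846] rectc [0.4694 0.1883] [[0.498, 0.232], [0.496, 0.143], [0.44, 0.144], [0.443, 0.233]]
sled_1 top 0.79 [188.8256 205.4016] world [0.4962 0.3437] rectc [0.482  0.3496] [[0.46, 0.4], [0.522, 0.389], [0.505, 0.299], [0.442, 0.31]]
sled_1 top 0.65 [108.5952 230.4   ] world [0.4126 0.6371] rectc [0.4017 0.6363] [[0.435, 0.682], [0.454, 0.619], [0.368, 0.591], [0.349, 0.653]]
sled_1 scene 0.8 [239.0016 197.4144] world [0.4743 0.2042] rectc [0.4684 0.1825] [[0.438, 0.231], [0.522, 0.267], [0.498, 0.135], [0.421, 0.107]]
sled_1 scene 0.72 [186.112 160.704] world [0.4042 0.6257] rectc [0.4051 0.6492] [[0.365, 0.696], [0.473, 0.723], [0.444, 0.604], [0.343, 0.582]]
sled_1 scene 0.61 [225.4848 179.712 ] world [0.49   0.3647] rectc [0.4819 0.3531] [[0.467, 0.416], [0.539, 0.417], [0.496, 0.293], [0.429, 0.295]]
sled_1 scene 0.58 [196.7104 173.1072] world [0.4016 0.4819] rectc [0.405  0.4868] [[0.388, 0.57], [0.471, 0.526], [0.421, 0.409], [0.343, 0.45]]
ramp_plate top 0.72 [188.5184 206.8992] world [0.4872 0.3339] rectc [0.4787 0.3384] [[0.
[... 612 characters left out ...]
443, -0.152], [0.665, -0.153], [0.589, -0.3], [0.395, -0.289]]
white_tray top 0.6 [380.6208 201.2928] world [ 0.4925 -0.3766] rectc [ 0.4912 -0.3952] [[0.578, -0.333], [0.575, -0.468], [0.405, -0.457], [0.409, -0.324]]
white_tray scene 0.7 [340.6848 295.7952] world [ 0.4889 -0.403 ] rectc [ 0.4954 -0.397 ] [[0.415, -0.326], [0.644, -0.325], [0.573, -0.466], [0.375, -0.456]]
tape_roll 0.62 [340.1216 239.5008] [ 0.3546 -0.2122]
tape_roll 0.31 [280.0128 181.7856] [0.5747 0.003 ]
dropper 0.55 [329.216  154.4832] [ 0.6735 -0.1862]
weighing_bottle 0.53 [175.7184 178.9056] [0.5953 0.3895]
weighing_bottle 0.31 [285.0816 186.816 ] [ 0.5554 -0.0153]
marker 0.46 [124.7744 194.9952] [0.5404 0.5762]
0.75
```

View pics/top0c.png

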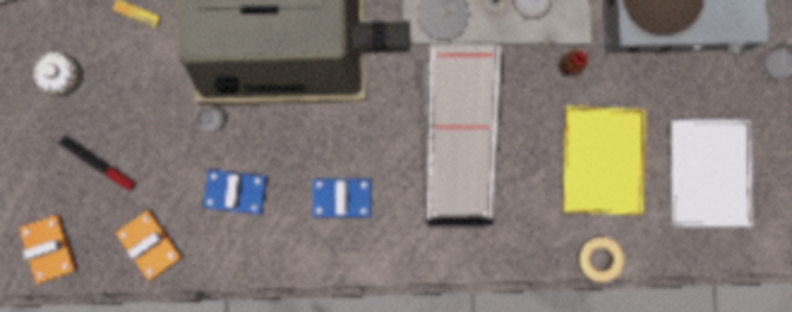

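View pics/scene0c.png

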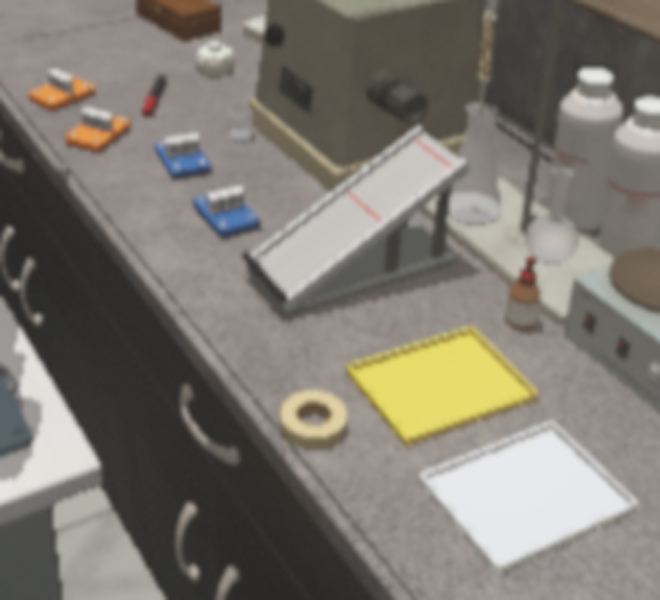

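```bash
cat > fit.py <<'E'
from h import *
from scipy.optimize import least_squares
np.set_printoptions(precision=4,suppress=True)
I={c:cv2.imread(f"pics/{c}0.png")[:,:,::-1].astype(int) for c in("top","scene")}
CI={c:arm.camera_info(c) for c in I}
# red lines
obs=[]
for c,box in(("top",(262,140,305,195)),("scene",(270,165,330,210))):
    im=I[c];R,G,B=im[...,0],im[...,1],im[...,2]
    m=((R-G>40)&(R-B>35)); mm=np.zeros_like(m);mm[box[1]:box[3],box[0]:box[2]]=m[box[1]:box[3],box[0]:box[2]]
    n,lab,st,cen=cv2.connectedComponentsWithStats(mm.astype(np.uint8),connectivity=8)
    big=[i for i in range(1,n) if st[i,4]>=6]
    print(c,[(cen[i].round(1).tolist(),st[i].tolist()) for i in big])
# blue
for z in(.016,):
  for c in I:
    im=I[c];m=((im[...,2]-im[...,0]>60)).astype(np.uint8)
    m[:150]=0; m[:, :150]=0
    n,lab,st,cen=cv2.connectedComponentsWithStats(m)
    for i in range(1,n):
        if st[i,4]<60: continue
        ys,xs=np.nonzero(lab==i);rc=cv2.minAreaRect(np.column_stack([xs,ys]).astype(np.float32))
        print(c,st[i],at_z(c,rc[0],z)[:2],[at_z(c,q,z)[:2].round(3).tolist() for q in cv2.boxPoints(rc)])
E
python3 fit.py
```

```text
top [([283.5, 152.5], [273, 152, 22, 2, 44]), ([282.0, 182.5], [272, 182, 21, 2, 42])]
scene []
top [175 201  10  16 122] [0.4856 0.3778] [[0.459, 0.396], [0.516, 0.39], [0.512, 0.359], [0.456, 0.365]]
top [187 203  13  16 144] [0.4779 0.3248] [[0.453, 0.35], [0.511, 0.338], [0.502, 0.299], [0.445, 0.312]]
top [220 205  10  15 135] [0.468  0.2121] [[0.494, 0.228], [0.493, 0.195], [0.442, 0.196], [0.443, 0.229]]
top [234 205  10  15 123] [0.4666 0.1604] [[0.493, 0.176], [0.492, 0.143], [0.44, 0.144], [0.441, 0.178]]
scene [231 198  19   9  76] [0.4574 0.1638] [[0.415, 0.161], [0.441, 0.211], [0.502, 0.167], [0.473, 0.119]]
```

```bash
python3 - <<'E'
from h import *
np.set_printoptions(precision=4,suppress=True)
a=at_z("top",(283.5,152.5),.1387);b=at_z("top",(282,182.5),.0888)
print(a,b,np.degrees(np.arctan2(*(a-b)[1::-1])),np.linalg.norm((a-b)[:2])/ .11/np.cos(np.radians(27)))
s=arm.state();R=cv2.Rodrigues(s["orientation"])[0];print(R)
for c in("scene",):
    im=cv2.imread("pics/scene0.png")[:,:,::-1].astype(int)
    m=(im[...,0]-im[...,1]>25);ys,xs=np.nonzero(m[165:212,270:330]);print(list(zip(xs+270,ys+165)))
E
```

```text
[ 0.662  -0.0011  0.1387] [0.5643 0.0026 0.0888] -2.1785897695310066 0.9980193501422163
[[-0.9363  0.3511  0.    ]
 [ 0.3511  0.9363  0.    ]
 [-0.      0.     -1.    ]]
[(np.int64(304), np.int64(176)), (np.int64(304), np.int64(177)), (np.int64(305), np.int64(177)), (np.int64(305), np.int64(178)), (np.int64(306), np.int64(178)), (np.int64(306), np.int64(179)), (np.int64(307), np.int64(179)), (np.int64(308), np.int64(179)), (np.int64(307), np.int64(180)), (np.int64(308), np.int64(180)), (np.int64(309), np.int64(180)), (np.int64(309), np.int64(181)), (np.int64(310), np.int64(181)), (np.int64(310), np.int64(182)), (np.int64(311), np.int64(182)), (np.int64(312), np.int64(182)), (np.int64(311), np.int64(183)), (np.int64(312), np.int64(183)), (np.int64(313), np.int64(183)), (np.int64(313), np.int64(184)), (np.int64(314), np.int64(184)), (np.int64(314), np.int64(185)), (np.int64(281), np.int64(194)), (np.int64(282), np.int64(194)), (np.int64(282), np.int64(195)), (np.int64(283), np.int64(195)), (np.int64(283), np.int64(196)), (np.int64(284), np.int64(196)), (np.int64(284), np.int64(197)), (np.int64(285), np.int64(197)), (np.int64(285), np.int64(198)), (np.int64(286), np.int64(198)), (np.int64(286), np.int64(199)), (np.int64(287), np.int64(199)), (np.int64(287), np.int64(200)), (np.int64(288), np.int64(200)), (np.int64(289), np.int64(200)), (np.int64(288), np.int64(201)), (np.int64(289), np.int64(201)), (np.int64(290), np.int64(201)), (np.int64(289), np.int64(202)), (np.int64(290), np.int64(202)), (np.int64(291), np.int64(202)), (np.int64(291), np.int64(203))]
```

```bash
python3 -m jog '[1,27,-31,-3,2, 1,54,-62,-6,4, 1,81,-93,-9,6, 1,108,-124,-12,8, 1,135,-155,-15,10, 1,162,-186,-18,12, 1,189,-217,-21,14, 1,216,-248,-24,16, 1,243,-279,-27,18, 1,274,-329,-60,20.6]'
python3 -m jog '[1,12,-10,-20,1, 1,0,0,0,0, 1,0,0,0,0, 1,0,0,0,0, 1,0,0,0,0, 1,0,0,0,0, 1,0,0,0,0, 1,0,0,0,0, 1,0,0,0,0, 1,0,0,0,0]' >/dev/null; python3 - <<'E'
from h import *
s=arm.state();R=cv2.Rodrigues(s["orientation"])[0];print(s["clock"],s["tool_pos"],np.degrees(np.arctan2(R[1,1],R[0,1])))
save("w1",arm.snapshot("wrist"))
E
```

```text
clock: 1.58
tool_pos: [0.4597, 0.2037, 0.1741]
orientation: [-0.003, 3.134, 0.002]
wrist_force: [0.9, 0.4, 1.0]
opening: 0.0929
2.4167 [0.45959393 0.20384705 0.17409844] 90.13106348787184
```

View pics/w1.png

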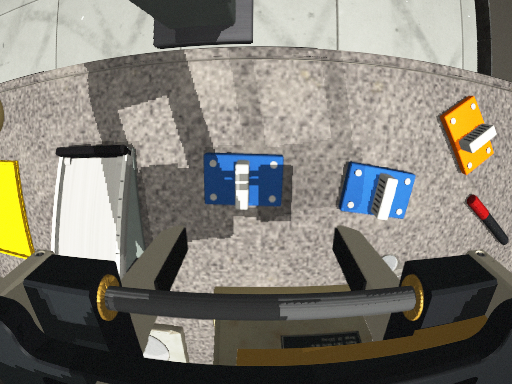

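```bash
cat > blue.py <<'E'
from h import *
import sys
np.set_printoptions(precision=4,suppress=True)
def bluefit(im,ci,z=.016):
    im=im.astype(int)
    m=((im[...,2]-im[...,0]>40)&(im[...,2]>60)).astype(np.uint8)
    m=cv2.morphologyEx(m,cv2.MORPH_CLOSE,np.ones((9,9)))
    n,lab,st,cen=cv2.connectedComponentsWithStats(m)
    for i in range(1,n):
        if st[i,4]<800: continue
        cs,_=cv2.findContours((lab==i).astype(np.uint8),cv2.RETR_EXTERNAL,cv2.CHAIN_APPROX_NONE)
        P=np.array([at_z("wrist",q,z,ci)[:2] for q in cs[0][:,0]])
        rc=cv2.minAreaRect((P*1000).astype(np.float32));print(st[i],np.round(rc,2) if 0 else rc)
E
python3 - <<'E'
from blue import *
bluefit(cv2.imread("pics/w1.png")[:,:,::-1],arm.camera_info("wrist"))
E
```

```text
[ 204  153   80   53 3395] ((463.61212158203125, 184.72857666015625), (88.95780181884766, 60.595252990722656), 88.21363830566406)
[ 340  162   76   57 2452] ((477.5096435546875, 347.2198181152344), (91.72109985351562, 61.057579040527344), 81.69320678710938)
```

```bash
python3 -m jog '[1,5,-19,-35,-1.5, 1,5,-19,-70,-1.5, 1,5,-19,-105,-1.5, 1,5,-19,-135,-1.5, 1,5,-19,-150,-1.5, 1,5,-19,-153,-1.5, 1,5,-19,-153,-1.5, 1,5,-19,-153,-1.5, 0,5,-19,-153,-1.5, 0,5,-19,-153,-1.5]'; python3 -m jog '[0,0,0,0,0, 0,0,0,0,0, 0,0,0,0,0, 0,0,0,0,0, 0,0,0,0,0, 0,0,0,10,0, 0,0,0,30,0, 0,0,0,60,0, 0,0,0,90,0, 0,0,0,120,0]'; python3 - <<'E'
from h import *
save("w2",arm.snapshot("wrist"))
E
```

```text
clock: 3.3
tool_pos: [0.4659, 0.1851, 0.0226]
orientation: [0.037, 3.13, 0.003]
wrist_force: [0.4, 0.6, 0.4]
opening: 0.084
clock: 4.13
tool_pos: [0.4654, 0.185, 0.1444]
orientation: [0.037, 3.131, 0.003]
wrist_force: [0.6, 0.1, -0.1]
opening: 0.0176
```

View pics/w2.png

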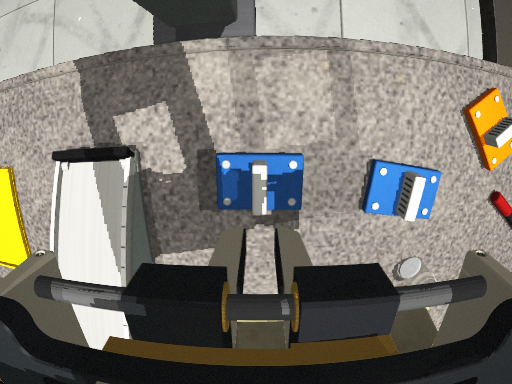

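```bash
python3 -m jog '[0.4,0,0,0,0, 0.4,0,0,0,0, 0.4,0,0,0,0, 0.4,0,0,-30,0, 0.4,0,0,-60,0, 0.4,0,0,-90,0, 0.4,0,0,-110,0, 0.4,0,0,-120,0, 0.4,0,0,-124,0, 0.4,0,0,-124,0]'; python3 -m jog '[0,0,0,0,0, 0,0,0,0,0, 0,0,0,0,0, 0,0,0,0,0, 0,0,0,0,0, 0,0,0,0,0, 0,0,0,0,0, 0,0,0,0,0, 0,0,0,5,0, 0,0,0,10,0]'
```

```text
clock: 5.02
tool_pos: [0.4681, 0.1855, 0.0253]
orientation: [0.037, 3.124, 0.005]
wrist_force: [-0.1, 0.3, -0.3]
opening: 0.0372
clock: 5.85
tool_pos: [0.4674, 0.1855, 0.0352]
orientation: [0.037, 3.125, 0.005]
wrist_force: [-0.5, -0.4, -2.9]
opening: 0.0141
```

```bash
python3 -m jog '[0,0,0,30,-7, 0,0,0,60,-14, 0,0,-15,95,-21, 0,0,-40,130,-28, 0,0,-65,160,-35, 0,0,-90,185,-42, 0,0,-115,195,-49, 0,0,-140,195,-56, 0,0,-165,195,-63, 0,0,-185,195,-70]'; python3 - <<'E'
from h import *
s=arm.state();R=cv2.Rodrigues(s["orientation"])[0];print(s["clock"],s["tool_pos"],np.degrees(np.arctan2(R[1,1],R[0,1])))
E
```

```text
clock: 6.68
tool_pos: [0.4669, -0.0009, 0.2306]
orientation: [1.832, 2.534, -0.011]
wrist_force: [0.0, -0.9, -2.8]
opening: 0.0137
6.6833 [ 0.46685741 -0.0008726   0.23059134] 18.27252864972417
```

```bash
python3 -m jog '[0,10,1,0,-7, 0,30,1,0,-14, 0,60,2,0,-20.5, 0,90,2,0,-20.5, 0,120,2,0,-20.5, 0,140,2,-10,-20.5, 0,146,2,-30,-20.5, 0,146,2,-42,-20.5, 0,146,2,-42,-20.5, 0,146,2,-42,-20.5]'; python3 - <<'E'
from h import *
s=arm.state();R=cv2.Rodrigues(s["orientation"])[0];print(s["clock"],s["tool_pos"],np.degrees(np.arctan2(R[1,1],R[0,1])))
save("w3",arm.snapshot("wrist"))
im=arm.snapshot("scene");im=im[90:260,220:400];save("s3",cv2.resize(im,None,fx=4,fy=3.5,interpolation=cv2.INTER_CUBIC))
E
```

```text
clock: 7.52
tool_pos: [0.6118, 0.0015, 0.1875]
orientation: [2.256, 2.171, -0.018]
wrist_force: [-0.3, 0.3, -2.6]
opening: 0.0134
7.5167 [0.61183299 0.00145496 0.18754345] -2.2184766063187045
```

View pics/w3.png

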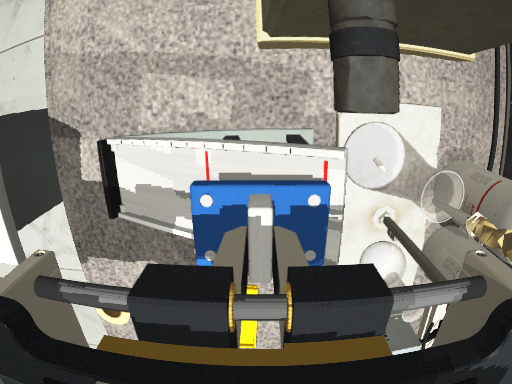

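View pics/s3.png

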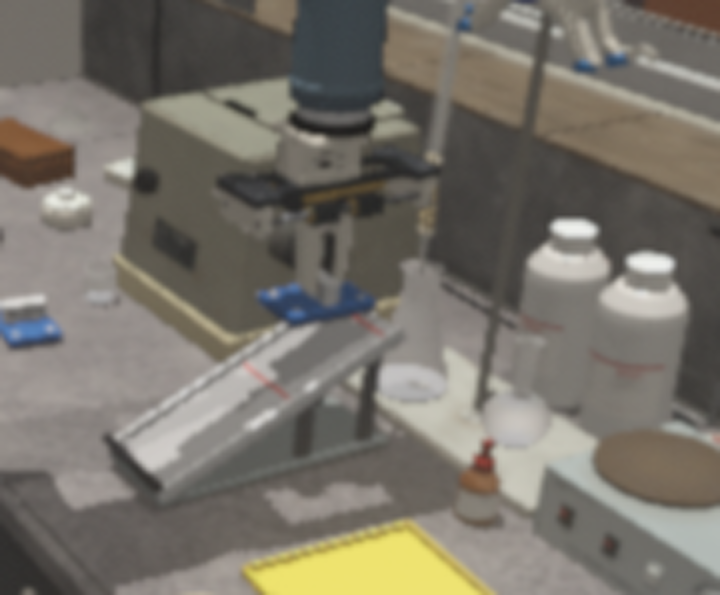

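```bash
python3 - <<'E'
from h import *
s=arm.state();z=s["tool_pos"][2]-.022+.016
for p in((191,182),(330,182)): print(at_z("wrist",p,z))
E
python3 -m jog '[0,2,0,-10,0, 0,2,0,-20,0, 0,2,0,-25,0, 0,2,0,-26,0, 0,2,0,-27,0, 0,2,0,-28,0, 0,2,0,-29,0, 0,2,0,-30,0, 0,2,0,-30,0, 0,2,0,-30,0]'
```

```text
[0.570951   0.03858639 0.18360379]
[0.65555789 0.03517794 0.18360379]
clock: 8.45
tool_pos: [0.6141, 0.0012, 0.1618]
orientation: [2.253, 2.168, -0.015]
wrist_force: [-8.0, 0.3, 11.2]
opening: 0.0138
```

```bash
python3 -m jog '[0.2,0,0,-1,0, 0.22,0,0,-2,0, 0.24,0,0,-3,0, 0.26,0,0,-3,0, 0.28,0,0,-3,0, 0.3,0,0,-3,0, 0.32,0,0,-3,0, 0.35,0,0,-3,0, 0.38,0,0,-3,0, 0.4,0,0,-3,0]'; python3 - <<'E'
from h import *
save("w4",arm.snapshot("wrist"))
im=arm.snapshot("scene");im=im[90:260,220:400];save("s4",cv2.resize(im,None,fx=4,fy=3.5,interpolation=cv2.INTER_CUBIC))
E
```

```text
clock: 9.28
tool_pos: [0.6142, 0.0011, 0.1588]
orientation: [2.253, 2.168, -0.014]
wrist_force: [-0.2, -0.9, -0.8]
opening: 0.0366
```

View pics/w4.png

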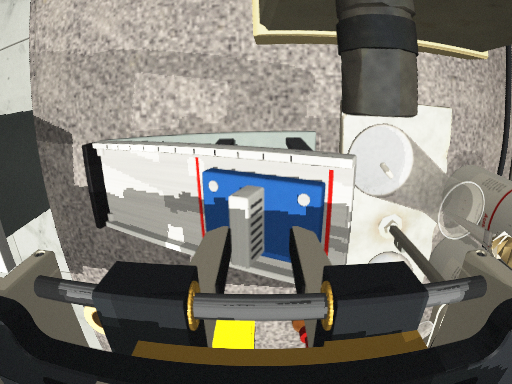

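View pics/s4.png

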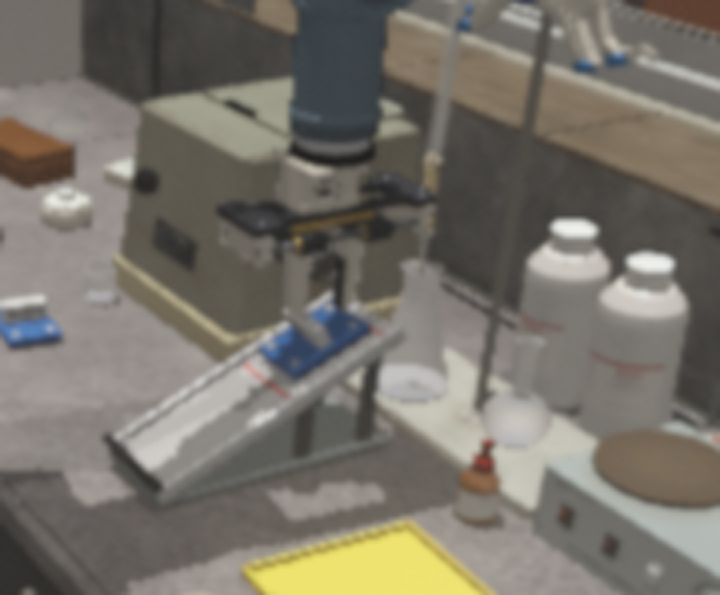

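```bash
python3 -m jog '[0.4,0,0,5,0, 0.4,0,0,15,0, 0.4,0,0,35,0, 0.4,0,0,60,0, 0.4,0,0,60,0, 0.4,0,0,60,0, 0.4,0,0,60,0, 0.4,0,0,60,0, 0.4,0,0,60,0, 0.4,0,0,60,0]'; python3 - <<'E'
from h import *
save("w5",arm.snapshot("wrist"))
E
```

```text
clock: 10.22
tool_pos: [0.6144, 0.0011, 0.2183]
orientation: [2.253, 2.168, -0.014]
wrist_force: [-0.3, 0.7, 0.1]
opening: 0.0369
```

View pics/w5.png

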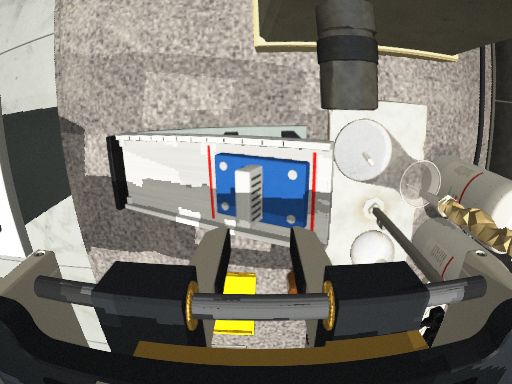

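```bash
python3 - <<'E'
from h import *
np.set_printoptions(precision=3,suppress=True)
# knob tip: top px, scene px
def tri(p,q):
    o1,d1=ray("top",p);o2,d2=ray("scene",q)
    A=np.column_stack([d1,-d2]);t=np.linalg.lstsq(A,o2-o1,rcond=None)[0];a,b=o1+t[0]*d1,o2+t[1]*d2
    return (a+b)/2,np.linalg.norm(a-b)
print("knob",tri((259,145),(303,169)))
for z in (.1,.15,.2):
    print(z,[at_z("wrist",p,z)[:2] for p in((320,105),(377,105))],[at_z("top",p,z)[:2] for p in((259,140),(259,151))])
print("box corner",tri((240,168),(252+0,183)))
save("w5b",arm.snapshot("wrist"))
a=cv2.imread("pics/w5.png").astype(int);b=cv2.imread("pics/w5b.png").astype(int);print(abs(a-b)[140:240,120:330].mean())
E
```

```text
knob (array([0.69 , 0.081, 0.146]), np.float64(0.0038959490534626025))
0.1 [array([0.674, 0.078]), array([0.732, 0.079])] [array([0.716, 0.08 ]), array([0.677, 0.081])]
0.15 [array([0.663, 0.079]), array([0.712, 0.08 ])] [array([0.705, 0.082]), array([0.667, 0.083])]
0.2 [array([0.653, 0.081]), array([0.691, 0.082])] [array([0.693, 0.084]), array([0.657, 0.085])]
box corner (array([0.574, 0.171, 0.077]), np.float64(0.10297487711339316))
2.5775873015873016
```

```bash
python3 -m jog '[1,-13,0,0,7, 1,-13,0,0,14, 1,-13,0,0,21, 1,-13,0,0,28, 1,-13,0,0,35, 1,-13,0,0,42, 1,-13,0,0,49, 1,-13,0,0,56, 1,-13,0,0,63, 1,-13,0,0,70]';python3 -m jog '[1,0,0,0,7, 1,0,0,0,14, 1,0,0,0,21, 1,0,0,0,21, 1,0,0,0,21, 1,0,0,0,21, 1,0,0,0,21, 1,0,0,0,21, 1,0,0,0,21, 1,0,0,0,21]'; python3 - <<'E'
from h import *
s=arm.state();R=cv2.Rodrigues(s["orientation"])[0];print(s["clock"],s["tool_pos"],np.degrees(np.arctan2(R[1,1],R[0,1])))
im=arm.snapshot("wrist");save("w6",im)
E
```

```text
clock: 11.15
tool_pos: [0.6015, 0.001, 0.2183]
orientation: [0.593, 3.068, 0.002]
wrist_force: [0.5, 0.0, -0.5]
opening: 0.0922
clock: 11.98
tool_pos: [0.6015, 0.0011, 0.2183]
orientation: [0.025, 3.125, 0.007]
wrist_force: [0.7, 0.3, 0.5]
opening: 0.093
11.9833 [0.60151769 0.00109906 0.21831356] 89.09781468339112
```

View pics/w6.png

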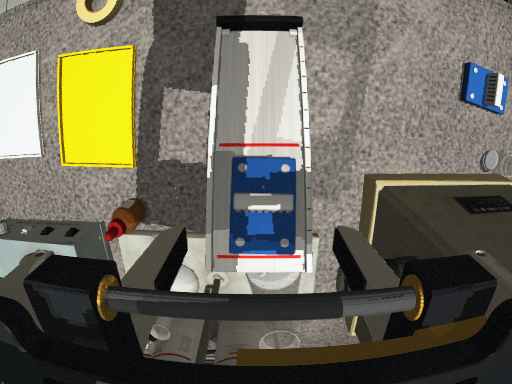

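```bash
cat >> h.py <<'E'
YAW=np.radians(-2.2);c27,s27=np.cos(np.radians(27)),np.sin(np.radians(27))
RO=np.array([.551,.003,.082])
u=np.array([np.cos(YAW),np.sin(YAW),0]);RX=np.array([u[0]*c27,u[1]*c27,s27]);RY=np.array([-u[1],u[0],0]);RZ=np.cross(RX,RY)
def on_ramp(cam,px,n,ci=None):
    o,d=ray(cam,px,ci);t=((RO+RZ*n-o)@RZ)/(d@RZ);p=o+t*d-RO
    return np.array([p@RX,p@RY])
E
python3 - <<'E'
from h import *
np.set_printoptions(precision=4,suppress=True)
for p,n in(((219,145),0),((300,145),0),((217,256),0),((301,257),0),((233,157),.016),((295,157),.016),((231,250),.016),((295,252),.016),((235,201),.042),((293,201),.042)): print(p,n,on_ramp("wrist",p,n))
ci=arm.camera_info("wrist")
for col,name in(((0,),"y"),):
    pass
im=cv2.imread("pics/w6.png")[:,:,::-1].astype(int)
for nm,m in(("yellow",(im[...,0]>150)&(im[...,2]<90)&(im[...,1]>130)),):
    m[:, 150:]=0;m[:40]=0;m=m.astype(np.uint8);cs,_=cv2.findContours(m,0,cv2.CHAIN_APPROX_NONE);c=max(cs,key=cv2.contourArea)
    P=np.array([at_z("wrist",q,.010,ci)[:2] for q in c[:,0]]);print(nm,cv2.minAreaRect((P*1000).astype(np.float32)))
E
```

```text
(219, 145) 0 [ 0.0138 -0.0413]
(300, 145) 0 [0.0119 0.0403]
(217, 256) 0 [ 0.1235 -0.0392]
(301, 257) 0 [0.123  0.0413]
(233, 157) 0.016 [ 0.0305 -0.0253]
(295, 157) 0.016 [0.0291 0.033 ]
(231, 250) 0.016 [ 0.1165 -0.0246]
(295, 252) 0.016 [0.1174 0.0333]
(235, 201) 0.042 [ 0.0749 -0.0201]
(293, 201) 0.042 [0.074  0.0277]
yellow ((512.7586059570312, -228.76898193359375), (127.05524444580078, 166.8491973876953), 86.02731323242188)
```

```bash
python3 -m jog '[1,3,4,-25,-1.3, 1,3,4,-50,-1.3, 1,3,4,-70,-1.3, 1,3,4,-80,-1.3, 1,3,4,-84,-1.3, 1,3,4,-85,-1.3, 1,3,4,-85,-1.3, 0,3,4,-85,-1.3, 0,3,4,-85,-1.3, 0,3,4,-85,-1.3]';python3 -m jog '[0,0,0,0,0, 0,0,0,0,0, 0,0,0,0,0, 0,0,0,0,0, 0,0,0,0,0, 0,0,0,0,0, 0,0,0,0,0, 0,0,0,0,0, 0,0,0,10,0, 0,0,0,20,0]'; python3 - <<'E'
from h import *
im=arm.snapshot("wrist");save("w7",im)
E
```

```text
clock: 12.87
tool_pos: [0.6051, 0.005, 0.1344]
orientation: [0.06, 3.123, 0.006]
wrist_force: [-0.4, -0.2, 0.7]
opening: 0.0773
clock: 13.7
tool_pos: [0.6042, 0.0054, 0.1538]
orientation: [0.06, 3.126, 0.008]
wrist_force: [0.5, -1.1, -3.1]
opening: 0.0496
```

View pics/w7.png

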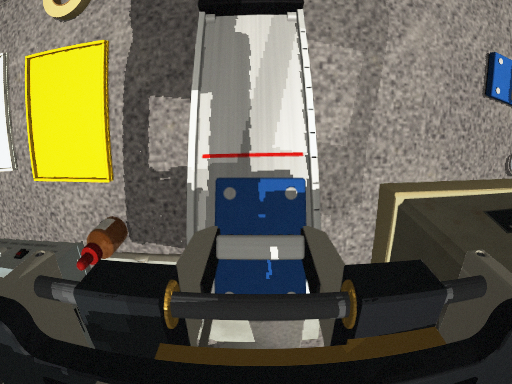

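```bash
python3 -m jog '[0,0,0,25,0, 0,-5,0,55,-5, 0,-15,-20,85,-12, 0,-25,-55,90,-19, 0,-35,-90,90,-26, 0,-45,-125,90,-33, 0,-55,-160,90,-40, 0,-65,-195,90,-47, 0,-75,-230,90,-54, 0,-85,-265,90,-61]';python3 -m jog '[0,-8,-35,0,-7, 0,-16,-70,0,-14, 0,-24,-105,0,-21, 0,-27,-137,-15,-28, 0,-27,-137,-45,-30, 0,-27,-137,-80,-30, 0,-27,-137,-115,-30, 0,-27,-137,-135,-30, 0,-27,-137,-140,-30, 0,-27,-137,-140,-30]'; python3 - <<'E'
from h import *
s=arm.state();R=cv2.Rodrigues(s["orientation"])[0];print(s["clock"],s["tool_pos"],np.degrees(np.arctan2(R[1,1],R[0,1])))
im=arm.snapshot("wrist");save("w8",im)
im=arm.snapshot("scene");save("s8",cv2.resize(im[150:340,230:420],None,fx=3,fy=3,interpolation=cv2.INTER_CUBIC))
E
```

```text
clock: 14.58
tool_pos: [0.5204, -0.2612, 0.2475]
orientation: [1.643, 2.654, -0.01]
wrist_force: [1.3, -0.6, -3.2]
opening: 0.0496
clock: 15.42
tool_pos: [0.4928, -0.3973, 0.106]
orientation: [2.278, 2.142, -0.018]
wrist_force: [0.1, 0.4, -2.8]
opening: 0.0499
15.4167 [ 0.49279339 -0.39729707  0.10595818] -3.520534956977203
```

View pics/w8.png

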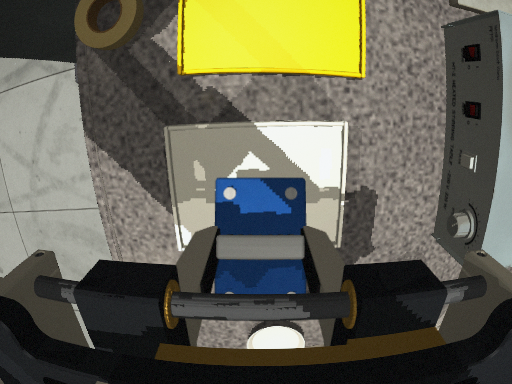

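View pics/s8.png

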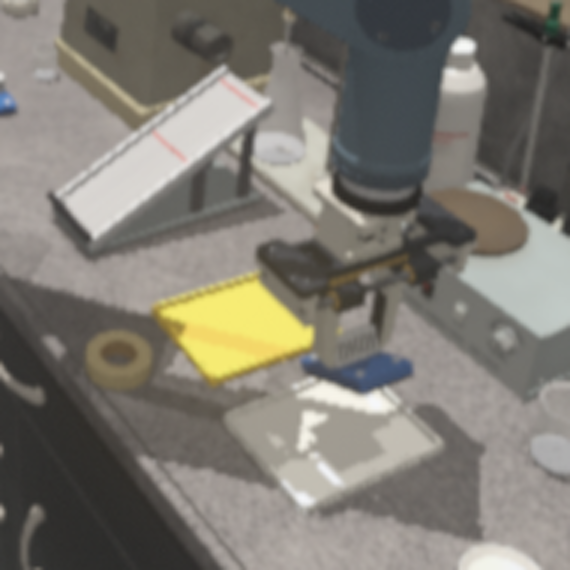

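```bash
python3 - <<'E'
from h import *
np.set_printoptions(precision=4,suppress=True)
for p in ((166,127),(347,122),(180,249),(340,244)): print(p,at_z("wrist",p,.012)[:2])
E
python3 -m jog '[0,0,21,-10,0, 0,0,21,-20,0, 0,0,21,-30,0, 0,0,21,-40,0, 0,0,21,-50,0, 0,0,21,-55,0, 0,0,21,-57,0, 0,0,21,-57,0, 0,0,21,-57,0, 0,0,21,-57,0]'
```

```text
(166, 127) [ 0.4125 -0.3336]
(347, 122) [ 0.5758 -0.3395]
(180, 249) [ 0.4073 -0.4578]
(340, 244) [ 0.5721 -0.4626]
clock: 16.35
tool_pos: [0.4947, -0.3785, 0.0528]
orientation: [2.273, 2.137, -0.018]
wrist_force: [-0.0, -0.8, -2.6]
opening: 0.0495
```

```bash
python3 -m jog '[0,-1,0,-4,0, 0,-1,0,-8,0, 0,-1,0,-11,0, 0,-1,-3,-14,0, 0,-1,-6,-17,0, 0,-1,-9,-20,0, 0,-1,-12,-22,0, 0,-1,-15,-24,0, 0,-1,-18,-26,0, 0,-1,-20,-27,0]'; python3 - <<'E'
from h import *
im=arm.snapshot("wrist");save("w9",im)
im=arm.snapshot("scene");save("s9",cv2.resize(im[200:340,280:420],None,fx=4,fy=4,interpolation=cv2.INTER_CUBIC))
E
```

```text
clock: 17.18
tool_pos: [0.4932, -0.3981, 0.0253]
orientation: [2.274, 2.138, -0.018]
wrist_force: [-1.7, 2.4, 3.1]
opening: 0.05
```

View pics/w9.png

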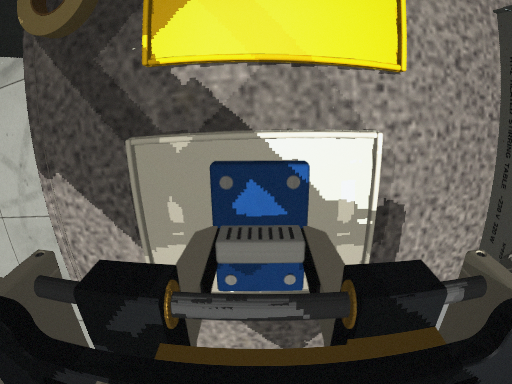

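View pics/s9.png

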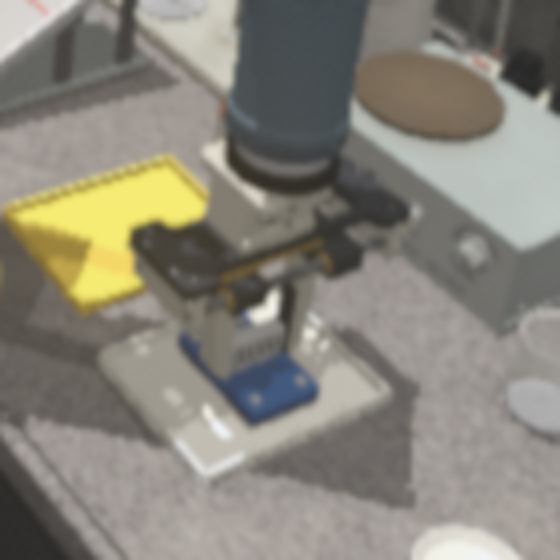

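```bash
python3 -m jog '[0.75,0,0,0,0, 0.75,0,0,0,0, 0.75,0,0,0,0, 0.75,0,0,0,0, 0.75,0,0,2,0, 0.75,0,0,25,0, 0.75,0,0,60,0, 0.75,0,0,100,0, 0.75,0,0,140,0, 0.75,0,0,180,0]'; python3 - <<'E'
from h import *
im=arm.snapshot("wrist");save("w10",im)
E
```

```text
clock: 18.12
tool_pos: [0.4931, -0.398, 0.2072]
orientation: [2.274, 2.138, -0.018]
wrist_force: [1.0, -0.6, 0.3]
opening: 0.0695
```

View pics/w10.png

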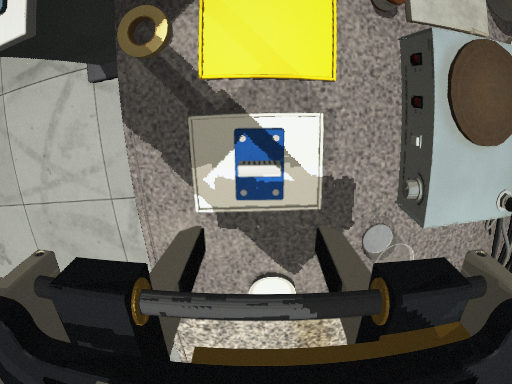

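```bash
python3 -m jog '[0.5,0,35,10,0, 0.5,0,75,20,4, 0.5,0,115,25,11, 0.5,0,155,25,18, 0.5,0,195,25,25, 0.5,0,235,25,32, 0.5,0,275,25,39, 0.5,0,315,25,46, 0.5,-5,355,25,53, 0.5,-5,395,25,60]'; python3 -m jog '[0.4,-5,38,0,7, 0.4,-5,78,0,14, 0.4,-5,118,0,20, 0.4,-5,158,0,25, 0.4,-8,198,0,25, 0.4,-8,238,0,25, 0.4,-10,278,0,25, 0.4,-10,318,-20,25, 0.4,-10,345,-50,25, 0.4,-10,350,-80,25]'; python3 - <<'E'
from h import *
s=arm.state();R=cv2.Rodrigues(s["orientation"])[0];print(s["clock"],s["tool_pos"],np.degrees(np.arctan2(R[1,1],R[0,1])))
im=arm.snapshot("wrist");save("w11",im)
from blue import *
bluefit(im,arm.camera_info("wrist"))
E
```

```text
clock: 19.0
tool_pos: [0.4902, -0.0042, 0.2424]
orientation: [0.886, 2.975, 0.011]
wrist_force: [0.5, 0.1, 0.8]
opening: 0.0464
clock: 19.83
tool_pos: [0.4805, 0.351, 0.1627]
orientation: [0.216, 3.095, 0.03]
wrist_force: [0.1, -0.4, -0.5]
opening: 0.0371
19.8333 [0.48046436 0.35102625 0.1626974 ] 82.05418679237751
[ 213  145   84   55 3771] ((469.4622802734375, 345.42388916015625), (86.83891296386719, 59.48965835571289), 81.8391342163086)
```

View pics/w11.png

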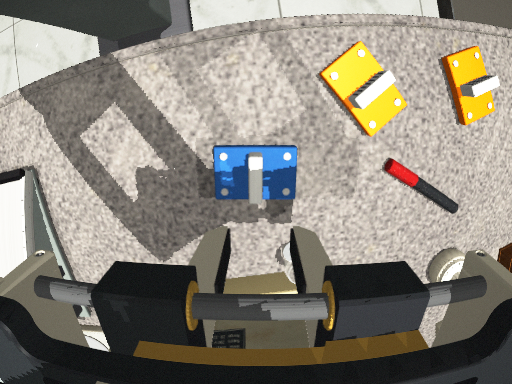

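```bash
python3 -m jog '[0.4,-6,-5,-20,0, 0.4,-6,-5,-40,0, 0.4,-6,-5,-40,0, 0.4,-6,-5,-40,0, 0.4,-6,-5,-40,0, 0.4,-6,-5,-40,0, 0.4,-6,-5,-40,0, 0.4,-6,-5,-40,0, 0.4,-6,-5,-40,0, 0.4,-6,-5,-40,0]'; python3 - <<'E'
from blue import *
s=arm.state();R=cv2.Rodrigues(s["orientation"])[0];print(s["clock"],s["tool_pos"],np.degrees(np.arctan2(R[1,1],R[0,1])))
im=arm.snapshot("wrist");save("w12",im)
bluefit(im,arm.camera_info("wrist"))
E
```

```text
clock: 20.72
tool_pos: [0.4707, 0.343, 0.1153]
orientation: [0.217, 3.106, 0.02]
wrist_force: [0.6, 0.8, -0.6]
opening: 0.037
20.7167 [0.4707 0.343  0.1153] 82.03565488700217
[ 218  165   97   61 4858] ((477.0104675292969, 349.1650390625), (89.14158630371094, 60.589271545410156), 81.84290313720703)
```

View pics/w12.png

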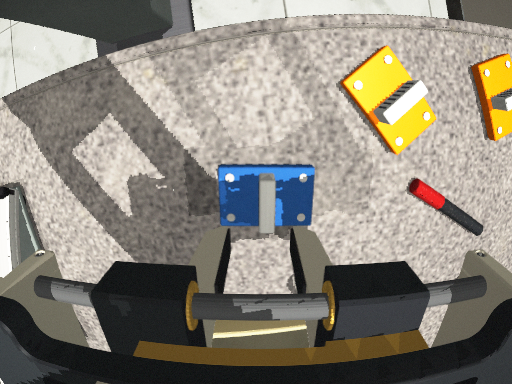

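```bash
python3 -m jog '[0.4,6,5,-10,0, 0.4,6,5,-30,0, 0.4,6,5,-55,0, 0.4,6,5,-75,0, 0.4,6,5,-88,0, 0.4,6,5,-94,0, 0.4,6,5,-94,0, 0.4,6,5,-94,0, 0,6,5,-94,0, 0,6,5,-94,0]'; python3 -m jog '[0,0,0,0,0, 0,0,0,0,0, 0,0,0,0,0, 0,0,0,0,0, 0,0,0,0,0, 0,0,0,5,0, 0,0,0,20,0, 0,0,0,45,0, 0,0,0,80,0, 0,0,0,120,0]'
```

```text
clock: 21.6
tool_pos: [0.4775, 0.3485, 0.0223]
orientation: [0.216, 3.104, 0.021]
wrist_force: [-0.5, -1.0, 1.1]
opening: 0.0282
clock: 22.43
tool_pos: [0.4752, 0.3474, 0.1409]
orientation: [0.217, 3.11, 0.016]
wrist_force: [0.7, 1.2, -3.5]
opening: 0.0139
```

```bash
python3 -m jog '[0,-1,-35,20,-7, 0,-2,-70,45,-14, 0,-4,-105,70,-21, 0,-5,-140,90,-28, 0,-6,-175,95,-35, 0,-7,-210,95,-42, 0,-8,-245,95,-49, 0,-8,-280,95,-56, 0,-8,-315,95,-63, 0,-8,-345,95,-70]'; python3 -m jog '[0,10,0,0,-7, 0,30,0,0,-14, 0,60,0,0,-14.3, 0,90,0,0,-14.3, 0,120,0,0,-14.3, 0,140,0,-10,-14.3, 0,146,0,-30,-14.3, 0,146,0,-45,-14.3, 0,146,0,-45,-14.3, 0,146,0,-45,-14.3]'; python3 - <<'E'
from h import *
s=arm.state();R=cv2.Rodrigues(s["orientation"])[0];print(s["clock"],s["tool_pos"],np.degrees(np.arctan2(R[1,1],R[0,1])))
save("w13",arm.snapshot("wrist"))
E
```

```text
clock: 23.27
tool_pos: [0.4661, 0.0005, 0.2355]
orientation: [1.969, 2.416, -0.009]
wrist_force: [0.8, -0.2, -1.9]
opening: 0.0138
clock: 24.1
tool_pos: [0.6108, 0.0007, 0.189]
orientation: [2.258, 2.156, -0.018]
wrist_force: [-0.2, -0.3, -2.5]
opening: 0.0139
24.1 [0.61079181 0.00072821 0.1889509 ] -2.64513261131239
```

View pics/w13.png

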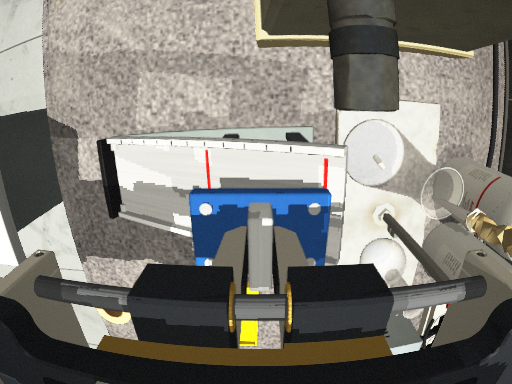

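```bash
python3 -m jog '[0,12,1,-8,0.5, 0,12,1,-15,0.5, 0,12,1,-19,0.5, 0,12,1,-21,0.5, 0,12,1,-22,0.5, 0,12,1,-23,0.5, 0,12,1,-24,0.5, 0,12,1,-25,0.5, 0,12,1,-26,0.5, 0,12,1,-26,0.5]'
```

```text
clock: 24.98
tool_pos: [0.6236, 0.0016, 0.1644]
orientation: [2.246, 2.164, -0.015]
wrist_force: [-1.3, -0.3, -3.1]
opening: 0.0139
```

```bash
python3 -m jog '[0,-1,0,-1,0, 0,-1,0,-2,0, 0,-1,0,-3,0, 0,-1,0,-3.5,0, 0,-1,0,-4,0, 0,-1,0,-4.5,0, 0,-1,0,-5,0, 0,-1,0,-5,0, 0,-1,0,-5,0, 0,-1,0,-5,0]'
```

```text
clock: 25.82
tool_pos: [0.6222, 0.0016, 0.1625]
orientation: [2.245, 2.163, -0.014]
wrist_force: [-7.9, 1.0, 13.4]
opening: 0.0135
```

Contact. Opening gradually now.

```bash
python3 -m jog '[0.2,0,0,-1,0, 0.22,0,0,-2,0, 0.24,0,0,-3,0, 0.26,0,0,-3,0, 0.28,0,0,-3,0, 0.3,0,0,-3,0, 0.33,0,0,-3,0, 0.36,0,0,-3,0, 0.4,0,0,-2,0, 0.4,0,0,-1,0]'; python3 - <<'E'
from h import *
save("w14",arm.snapshot("wrist"))
E
```

```text
clock: 26.65
tool_pos: [0.6224, 0.0015, 0.1616]
orientation: [2.245, 2.163, -0.014]
wrist_force: [-0.4, 0.4, 0.2]
opening: 0.0369
```

View pics/w14.png

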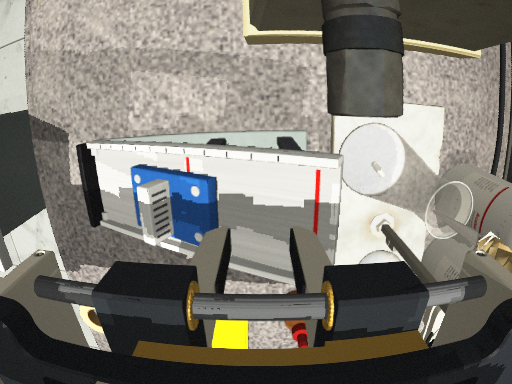

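```bash
python3 -m jog '[0.6,0,0,30,0, 0.8,0,0,60,0, 1,-20,0,60,7, 1,-40,0,60,14, 1,-60,0,50,21, 1,-80,0,40,28, 1,-100,0,30,35, 1,-120,0,20,42, 1,-140,0,10,49, 1,-160,0,0,56]'; python3 -m jog '[1,0,0,-5,7, 1,0,0,-10,14, 1,0,0,-15,21, 1,0,0,-15,28, 1,0,0,-15,34, 1,0,0,-15,34, 1,0,0,-15,34, 1,0,0,-15,34, 1,0,0,-15,34, 1,0,0,-15,34]'; python3 - <<'E'
from h import *
s=arm.state();R=cv2.Rodrigues(s["orientation"])[0];print(s["clock"],s["tool_pos"],np.degrees(np.arctan2(R[1,1],R[0,1])))
save("w15",arm.snapshot("wrist"))
im=arm.snapshot("scene");im=im[130:260,220:350];save("s15",cv2.resize(im,None,fx=4,fy=4,interpolation=cv2.INTER_CUBIC))
E
```

```text
clock: 27.53
tool_pos: [0.4617, 0.0016, 0.1618]
orientation: [0.957, 2.964, 0.006]
wrist_force: [0.4, 0.3, 0.1]
opening: 0.0929
clock: 28.37
tool_pos: [0.4617, 0.0016, 0.1468]
orientation: [0.051, 3.116, 0.018]
wrist_force: [0.1, 0.4, 0.1]
opening: 0.093
28.3667 [0.46170654 0.00159699 0.1468498 ] 88.14596439234757
```

View pics/w15.png

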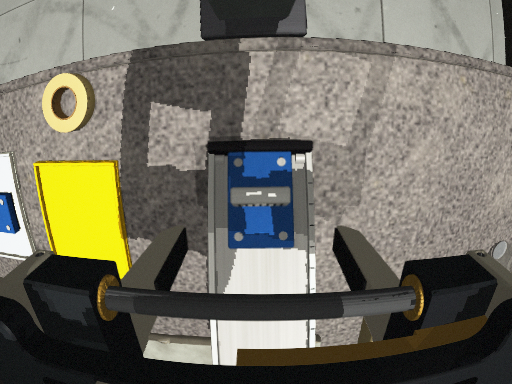

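View pics/s15.png

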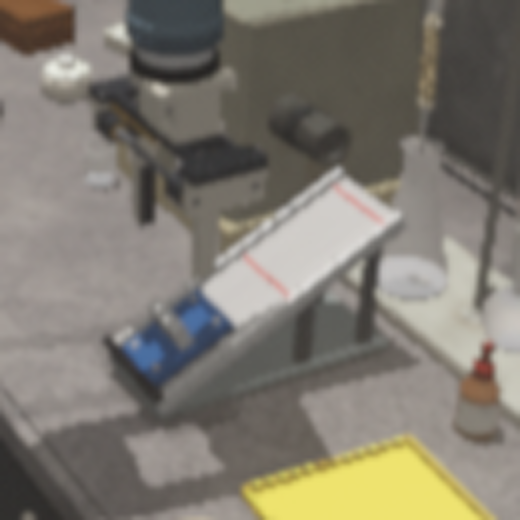

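```bash
python3 - <<'E'
from h import *
np.set_printoptions(precision=4,suppress=True)
for p,n in(((232,195),.042),((290,195),.042),((229,152),.016),((292,153),.016),((229,247),.016),((293,247),.016)): print(p,n,on_ramp("wrist",p,n))
E
```

```text
(232, 195) 0.042 [-0.0869 -0.027 ]
(290, 195) 0.042 [-0.087   0.0209]
(229, 152) 0.016 [-0.1309 -0.0327]
(292, 153) 0.016 [-0.1302  0.0265]
(229, 247) 0.016 [-0.043  -0.0315]
(293, 247) 0.016 [-0.043   0.0263]
```

```bash
python3 -m jog '[1,0,2,-25,0, 1,0,2,-50,0, 1,0,2,-70,0, 1,0,2,-80,0, 1,0,2,-84,0, 1,0,2,-85,0, 1,0,2,-85,0, 0,0,2,-85,0, 0,0,2,-85,0, 0,0,2,-85,0]';python3 -m jog '[0,0,0,0,0, 0,0,0,0,0, 0,0,0,0,0, 0,0,0,0,0, 0,0,0,0,0, 0,0,0,0,0, 0,0,0,0,0, 0,0,0,0,0, 0,0,0,10,0, 0,0,0,20,0]'
```

```text
clock: 29.3
tool_pos: [0.4623, 0.0035, 0.0626]
orientation: [0.05, 3.115, 0.018]
wrist_force: [0.9, -0.9, 0.5]
opening: 0.0774
clock: 30.13
tool_pos: [0.4611, 0.0038, 0.0818]
orientation: [0.05, 3.118, 0.019]
wrist_force: [-0.5, -0.2, -3.1]
opening: 0.0499
```

```bash
python3 -m jog '[0,10,0,20,0, 0,30,-1,40,0, 0,60,-2,60,0, 0,90,-4,70,0, 0,120,-5,74,0, 0,140,-6,74,0, 0,148,-6,74,0, 0,148,-6,74,0, 0,148,-6,74,0, 0,148,-6,74,0]';python3 -m jog '[0,0,0,-5,0, 0,0,0,-10,0, 0,0,0,-13,0, 0,0,0,-15,0, 0,0,0,-17,0, 0,0,0,-18,0, 0,0,0,-19,0, 0,0,0,-20,0, 0,0,0,-20,0, 0,0,0,-20,0]'; python3 - <<'E'
from h import *
np.set_printoptions(precision=4,suppress=True)
save("w16",arm.snapshot("wrist"))
im=arm.snapshot("scene");im=im[110:240,240:370];save("s16",cv2.resize(im,None,fx=4,fy=4,interpolation=cv2.INTER_CUBIC))
E
```

```text
clock: 30.97
tool_pos: [0.6073, -0.0019, 0.1549]
orientation: [0.05, 3.121, 0.02]
wrist_force: [-0.4, 0.0, -3.2]
opening: 0.0496
clock: 31.8
tool_pos: [0.607, -0.0019, 0.1365]
orientation: [0.05, 3.12, 0.019]
wrist_force: [-4.7, 1.7, 7.4]
opening: 0.0495
```

View pics/w16.png

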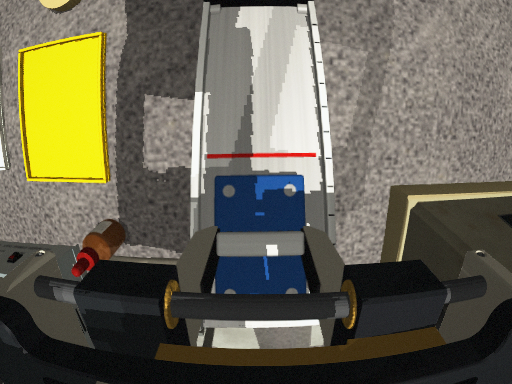

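View pics/s16.png

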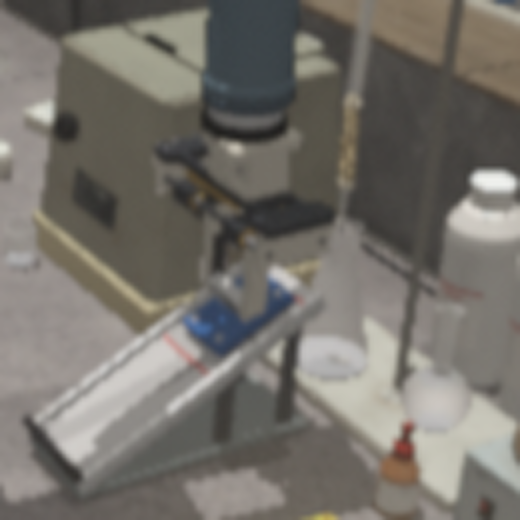

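```bash
python3 -m jog '[1,0,0,0,0, 1,0,0,0,0, 1,0,0,0,0, 1,0,0,0,0, 1,0,0,10,0, 1,0,0,30,0, 1,-20,0,40,0, 1,-50,0,40,0, 1,-85,1,30,0, 1,-120,3,20,0]'; python3 -m jog '[1,-25,2,-10,0, 1,-25,2,-10,0, 1,-25,2,-10,0, 1,-25,2,-10,0, 1,-25,2,-10,0, 1,-25,2,-10,0, 1,-25,2,-10,0, 1,-25,2,-10,0, 1,-25,2,-10,0, 1,-25,2,-10,0]'; python3 - <<'E'
from h import *
save("w17",arm.snapshot("wrist"))
s=arm.state();R=cv2.Rodrigues(s["orientation"])[0];print(s["clock"],s["tool_pos"],np.degrees(np.arctan2(R[1,1],R[0,1])))
E
```

```text
clock: 32.73
tool_pos: [0.4869, 0.0009, 0.1575]
orientation: [0.049, 3.117, 0.018]
wrist_force: [-0.1, -0.1, 0.2]
opening: 0.0929
clock: 33.57
tool_pos: [0.462, 0.0028, 0.1474]
orientation: [0.049, 3.118, 0.018]
wrist_force: [-0.1, 0.3, -0.9]
opening: 0.0928
33.6167 [0.46193939 0.00284048 0.14738007] 88.18870614423517
```

View pics/w17.png

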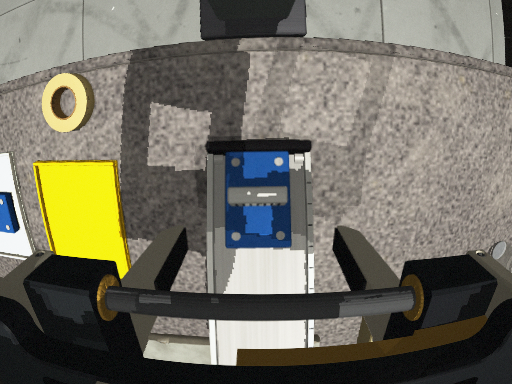

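```bash
python3 -m jog '[1,0,-1,-25,0, 1,0,-1,-50,0, 1,0,-1,-70,0, 1,0,-1,-80,0, 1,0,-1,-84,0, 1,0,-1,-85,0, 1,0,-1,-85,0, 0,0,-1,-85,0, 0,0,-1,-85,0, 0,0,-1,-85,0]';python3 -m jog '[0,0,0,0,0, 0,0,0,0,0, 0,0,0,0,0, 0,0,0,0,0, 0,0,0,0,0, 0,0,0,0,0, 0,0,0,0,0, 0,0,0,10,0, 0,0,0,30,0, 0,0,0,60,0]'
```

```text
clock: 34.45
tool_pos: [0.4625, 0.0017, 0.0631]
orientation: [0.049, 3.116, 0.017]
wrist_force: [0.3, 1.5, -1.1]
opening: 0.0775
clock: 35.28
tool_pos: [0.4598, 0.0023, 0.1211]
orientation: [0.05, 3.123, 0.02]
wrist_force: [-0.2, -0.1, -3.1]
opening: 0.0498
```

```bash
python3 -m jog '[0,0,0,30,-5, 0,0,-10,60,-12, 0,5,-30,80,-19, 0,10,-55,80,-26, 0,15,-80,80,-33, 0,22,-105,80,-40, 0,30,-130,80,-47, 0,38,-155,80,-54, 0,46,-180,80,-61, 0,53,-205,80,-68]';python3 -m jog '[0,0,-5,0,-7, 0,0,-5,-20,-14, 0,0,-5,-50,-21, 0,0,-5,-80,-24, 0,0,-5,-110,-24, 0,0,-5,-130,-24, 0,0,-5,-140,-24, 0,0,-5,-145,-24, 0,0,-5,-145,-24, 0,0,-5,-145,-24]'; python3 - <<'E'
from h import *
np.set_printoptions(precision=4,suppress=True)
s=arm.state();R=cv2.Rodrigues(s["orientation"])[0];print(s["clock"],s["tool_pos"],np.degrees(np.arctan2(R[1,1],R[0,1])))
save("w18",arm.snapshot("wrist"))
E
```

```text
clock: 36.12
tool_pos: [0.5126, -0.2036, 0.2001]
orientation: [1.794, 2.554, 0.001]
wrist_force: [1.2, -0.8, -2.5]
opening: 0.0498
clock: 36.95
tool_pos: [0.5132, -0.209, 0.056]
orientation: [2.286, 2.125, -0.005]
wrist_force: [0.3, 0.5, -1.8]
opening: 0.0497
36.95 [ 0.5132 -0.209   0.056 ] -4.1735891901402375
```

View pics/w18.png

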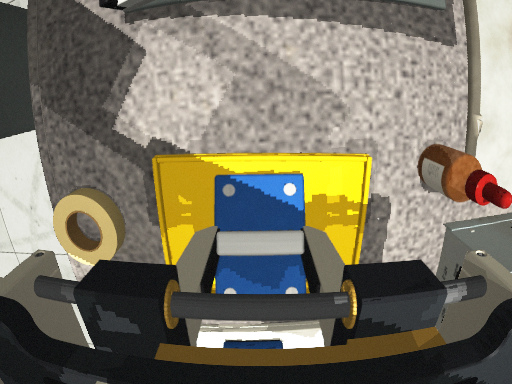

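```bash
python3 -m jog '[0,0,0,-5,0, 0,0,0,-10,0, 0,0,0,-13,0, 0,0,-3,-16,0, 0,0,-6,-19,0, 0,0,-9,-22,0, 0,0,-12,-25,0, 0,0,-15,-27,0, 0,0,-18,-29,0, 0,0,-20,-30.5,0]'; python3 - <<'E'
from h import *
save("w19",arm.snapshot("wrist"))
im=arm.snapshot("scene");save("s19",cv2.resize(im[190:320,250:380],None,fx=4,fy=4,interpolation=cv2.INTER_CUBIC))
E
```

```text
clock: 37.83
tool_pos: [0.5137, -0.2294, 0.0259]
orientation: [2.285, 2.123, -0.004]
wrist_force: [-0.1, 1.2, 3.2]
opening: 0.0493
```

View pics/w19.png

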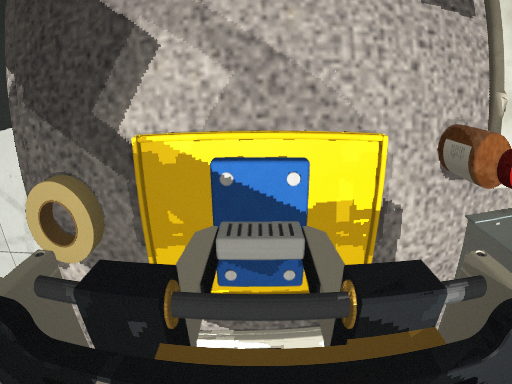

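View pics/s19.png

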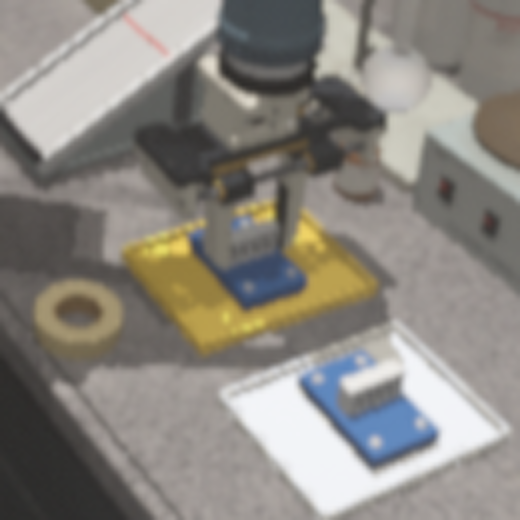

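```bash
python3 -m jog '[0.75,0,0,0,0, 0.75,0,0,0,0, 0.75,0,0,0,0, 0.75,0,0,0,0, 0.75,0,0,2,0, 0.75,0,0,25,0, 0.75,0,0,60,0, 0.75,0,0,100,0, 0.75,0,0,140,0, 0.75,0,0,180,0]'; python3 -m jog '[0.75,-10,-20,20,0, 0.75,-10,-40,20,0, 0.75,-10,-50,20,0, 0.75,-10,-50,20,0, 0.75,-10,-50,20,0, 0.75,-10,-50,20,0, 0.75,-10,-50,20,0, 0.75,-10,-50,20,0, 0.75,-10,-50,20,0, 0.75,-10,-50,20,0]'; python3 - <<'E'
from h import *
np.set_printoptions(precision=4,suppress=True)
s=arm.state();print(s["clock"],s["tool_pos"])
im=arm.snapshot("wrist");save("w20",im)
from blue import *
bluefit(im,arm.camera_info("wrist"),.020)
t=arm.snapshot("top");save("t20",cv2.resize(t[130:260,90:420],None,fx=2.4,fy=2.4,interpolation=cv2.INTER_CUBIC))
E
```

```text
clock: 38.77
tool_pos: [0.5132, -0.2292, 0.2078]
orientation: [2.285, 2.124, -0.005]
wrist_force: [1.6, -0.5, 0.4]
opening: 0.0699
clock: 39.6
tool_pos: [0.5033, -0.2787, 0.2276]
orientation: [2.285, 2.125, -0.005]
wrist_force: [-0.1, 0.3, 0.7]
opening: 0.0698
39.6 [ 0.5033 -0.2787  0.2276]
[ 239   87   48   70 2689] ((512.14404296875, -225.57269287109375), (88.29520416259766, 58.1352653503418), 86.57335662841797)
[ 235  215   43   57 1685] ((491.2334899902344, -395.4173278808594), (90.17464447021484, 58.38518142700195), 87.22132110595703)
```

View pics/w20.png

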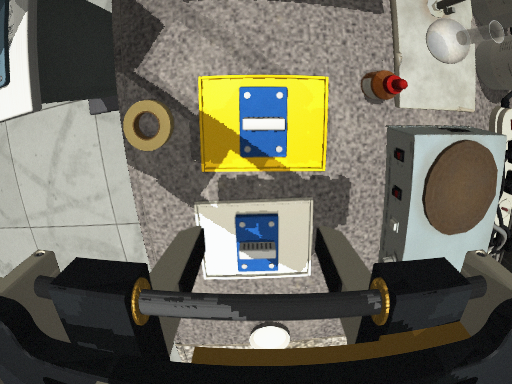

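View pics/t20.png

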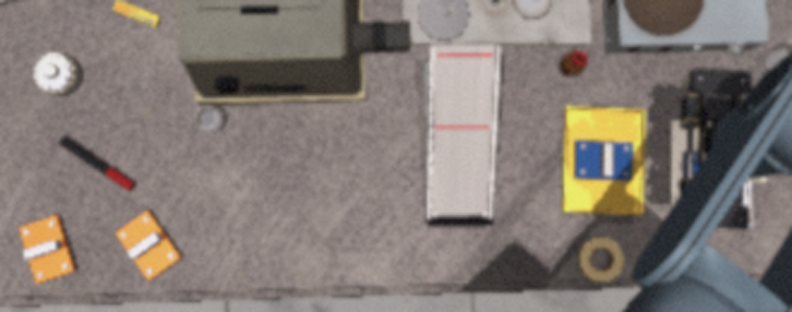

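Both sleds lie flat and centred in their trays; the robot touches nothing, and the tape, dropper, marker and bottle are where they were.

```bash
python3 -c "
from bench import arm
print(arm.close_job())"
```

```text
the job is handed in; nothing more can be done
None
```

I tested both sleds on the ramp, put each in its tray, and handed the job in at about 39.6 s of the 72 s allowed. No verdict was reported.

- **Sled that stayed:** the one nearest the ramp stayed between the red lines after I let go, in two pictures about 2 s apart. It is in the white tray, about 3 mm from the tray's centre.
- **Sled that slid:** the other one slid down to the stop. It is in the yellow tray, about 3 mm from the tray's centre.
- **Repeat run:** the first time, the slider was already moving before the gripper had fully opened. I could not be sure it had been flat between the lines long enough. I set it there again, held flat, and let go; it slid to the stop again.

**Last checks:** the final wrist picture shows both sleds level and let go, with the gripper clear above them. The top picture shows the marker, the bottle and the tape roll where they started, and the dropper too. The arm hid most of the white tray in the top picture, so the check on that sled rests on the wrist picture.

**What went wrong:** my first grasp lifted before the fingers had closed, so they came up empty. The sled was not disturbed, and I gripped it again. One wrist measurement of the second sled was about 8 mm off because the arm was still moving. I measured it again once settled, and that matched the earlier value.

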